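Pots back in their own saucers on the shed bench

ROBOT

A 7-joint arm with a two-finger parallel gripper is mounted at the origin on the work surface. World frame = base frame: x ahead of the robot, y to its left, z up, the work surface at z = 0. Lengths are in m, angles in rad, forces in N, time in s.
With the tool pointing down it reaches from about 0.35 to 0.9 m from the base axis. Payload 8.1 kg.
Tool frame: the origin (TCP) lies at the very end of the fingers, on their centre line; the grasp point (between the pads) lies 19 mm behind it; z points along the fingers, y is the line along which they close (so a half turn about z gives the same grasp; the last joint's range is limited). The gripper opens to 92 mm and grips with 3 to 60 N. Pads are 19 mm wide; open, the fingers measure 130 mm over their backs; the gripper's body (75 mm by 190 mm) begins 47 mm behind the grasp point.
Start: joints at [-1.326, 0.434, 0.025, 1.573, -0.012, 1.134, -0.075], TCP at [0.213, 0.588, 0.195] pointing down, gripper open.
Joint ranges: [-2.62, 2.62], [-0.44, 2.09], [-1.27, 1.32], [0.08, 2.57], [-1.32, 4.46], [0.12, 2], [-2.74, 2.74]. Speed limits (rad/s): [2.22, 2.22, 3.01, 3.01, 3.14, 3.14, 3.14].

INTERFACE

Orientations are given as a rotation vector (axis times angle).
In Python, from cell import readout, cams, job gives the robot as it stands.
- The arm moves only by the tool drive_tool, never from a script. Its argument "commands" is a list of rows, each a list of 3 entries, a list of its own where there are three numbers: the turn, a rotation vector about the tool's x, y, z in rad, then the shift along the tool's x, y, z in cm, then the gripper's target within -1 to 1 (fully open at 1, half-way at 0, shut at -1). A call has 1 to 20 rows; each row is the pose to reach, as a shift and turn from the pose commanded when the call began, along the tool's axes at that moment; what a row does not reach only later rows make up. A row lasts 1/12 s, in which the tool goes at most 41.7 mm and 7.16 degrees, less where a joint would pass 70% of its speed; a pose out of reach is approached as far as the arm can. A call with a gripper value outside its range is refused whole. The fingers move at their own pace and stop on an object; "newtons" is the grip in N (left out, the last holds). Time passes only in rows, so rows that repeat a pose let the fingers close. It gives the time, the measured TCP pose, the force, the opening and the grip force at its end, in the units of the state.
- readout.observe(): the state, without advancing time (a new reading comes with each control period).
- cams.get_image(name): name is "side" or "top"; returns the picture (420x560x3 uint8, blue, green, red); there is no depth.
- cams.camera_info(name): a dict with "camera_matrix" (3x3 intrinsics, pixels), "R" (3x3) and "t" (3): a world point X has camera coordinates R X + t. Camera axes: x right, y down, z forward; pixel columns grow to the right and rows downward; lengths in m; the calibration is good to about 2 mm. A picture is of the moment at which its call begins. camera_info takes no time and is no camera call.
- job.sign_off(): hands the job in; it is judged then, once.
The state is a dict: "clock": time; "joints": joint angles; "dq": joint speeds; "joint_efforts": joint torques, N m; "position": TCP position; "ee_rot": TCP orientation; "force": force on the tool from outside, world axes, zero at the start; "ft_torque": the same for the moment, N m; "width": opening from 0.0 (shut) to 1.0 (fully open); "gripper_force": force on a finger pad.
Only numpy, scipy, OpenCV 4.12 (cv2) and the standard library are available. Lean on these libraries where they do the work, as an engineer would, in place of code of your own. Each camera call takes 0.05 s, during which the arm holds its last target. There are 200 camera calls.

TASK

The terracotta pot has been left in the largest green saucer: move it to the terracotta saucer and stand each of the three green pots in the green saucer of its own size, the largest in the largest and the smallest in the smallest, each upright and flat on the saucer's floor. Set the pots down, don't drop them or knock them over, and leave the saucers where they lie. Don't knock or push the glass tumbler or the white bird feeder.

Things in the scene. Friction and masses are not known exactly. Their poses are not given: they have to be found in the camera images.
- pot_large_mid (a point): the largest of the three green hard silicone plant pots: empty, open at the top, standing upright on its base; sizes in mm: 72 tall, 68 across the rim, 52 across the base, wall about 3.5, upright rim collar 18 high at the top (grip it there across its full width), tapering below it. This point is on its axis, half-way up (36 above the base); z points up out of the mouth. Round, so its turn does not matter.
- pot_medium_mid (a point): the middle-sized of the three green hard silicone plant pots: empty, open at the top, standing upright on its base; sizes in mm: 58 tall, 53 across the rim, 40 across the base, wall about 3.0, upright rim collar 16 high at the top (grip it there across its full width), tapering below it. This point is on its axis, half-way up (29 above the base); z points up out of the mouth. Round, so its turn does not matter.
- pot_small_mid (a point): the smallest of the three green hard silicone plant pots: empty, open at the top, standing upright on its base; sizes in mm: 46 tall, 39 across the rim, 28 across the base, wall about 3.0, upright rim collar 14 high at the top (grip it there across its full width), tapering below it. This point is on its axis, half-way up (23 above the base); z points up out of the mouth. Round, so its turn does not matter.
- pot_terracotta_mid (a point): the only terracotta (orange-brown clay) pot; it starts standing in the largest green saucer: empty, open at the top, standing upright on its base; sizes in mm: 66 tall, 64 across the rim, 50 across the base, wall about 4.0, upright rim collar 18 high at the top (grip it there across its full width), tapering below it. This point is on its axis, half-way up (33 above the base); z points up out of the mouth. Round, so its turn does not matter.
- saucer_large: the largest of the three green saucers, for the largest green pot: a loose shallow round dish lying on the bench; sizes in mm: 14 high, 88 across the rim, flat floor 74 across and 4 above the bench. Origin at the centre of its underside, z up. The terracotta pot stands in it at the start. 
- saucer_medium: the middle-sized of the three green saucers, for the middle-sized green pot: a loose shallow round dish lying on the bench; sizes in mm: 13 high, 75 across the rim, flat floor 61 across and 4 above the bench. Origin at the centre of its underside, z up. Empty at the start. 
- saucer_small: the smallest of the three green saucers, for the smallest green pot: a loose shallow round dish lying on the bench; sizes in mm: 12 high, 63 across the rim, flat floor 49 across and 4 above the bench. Origin at the centre of its underside, z up. Empty at the start. 
- saucer_terracotta: the terracotta saucer, for the terracotta pot: a loose shallow round dish lying on the bench; sizes in mm: 14 high, 85 across the rim, flat floor 71 across and 4 above the bench. Origin at the centre of its underside, z up. Empty at the start. 
- tumbler: clear glass drinking tumbler, standing upright and empty; sizes in mm: 72 across the rim, 60 across the foot, 95 tall; origin at the centre of its underside, z up. Not to be disturbed.
- feeder: white plastic tube bird feeder with a ribbed twist cap, standing upright; sizes in mm: 86 across the base tray, tube 62 across, cap 69 across (76 over its ribs), perches and a folded wire hanger out to 51 from its axis, 186 tall in all; origin at the centre of its underside, z up. Not to be disturbed.
Not all that is in view belongs to the job. Leave any blue or purple look-alike of the saucer_large alone. What is shaped like the part that bears pot_large_mid but blue is not meant.

How it is judged:
At the end, for the whole second after the job is handed in: Every pot stands in its own saucer (terracotta in terracotta, large, medium and small green in large, medium and small green): within 14 mm of the saucer's centre, its base on the floor (to 4 mm), upright within 0.1 rad, at rest and released; no saucer has been shifted 40 mm or more (horizontal distance between pot_large_mid and saucer_large below 0.014 m and z of pot_large_mid in the frame of saucer_large between 0.037 and 0.044 m and angle between each of pot_large_mid, saucer_large, pot_medium_mid, saucer_medium, pot_small_mid, saucer_small, pot_terracotta_mid, saucer_terracotta's own z axis and vertical below 0.1 rad and linear speed of each of pot_large, pot_medium, pot_small, pot_terracotta below 0.02 m/s and distance of each of saucer_large, saucer_medium, saucer_small, saucer_terracotta from where it was at the start of the episode below 0.04 m and horizontal distance between pot_medium_mid and saucer_medium below 0.014 m and z of pot_medium_mid in the frame of saucer_medium between 0.03 and 0.037 m and horizontal distance between pot_small_mid and saucer_small below 0.014 m and z of pot_small_mid in the frame of saucer_small between 0.024 and 0.031 m and horizontal distance between pot_terracotta_mid and saucer_terracotta below 0.014 m and z of pot_terracotta_mid in the frame of saucer_terracotta between 0.034 and 0.041 m); the robot touches nothing.
It fails at once if a pot is knocked over (angle between any of pot_large_mid, pot_medium_mid, pot_small_mid, pot_terracotta_mid's own z axis and vertical above 0.8 rad).
It fails at once if a pot is let fall (a free fall of more than about 25 mm) ((linear speed of pot_large above 0.7 m/s and contact force between the fingers and pot_large below 0.05 N) or (linear speed of pot_medium above 0.7 m/s and contact force between the fingers and pot_medium below 0.05 N) or (linear speed of pot_small above 0.7 m/s and contact force between the fingers and pot_small below 0.05 N) or (linear speed of pot_terracotta above 0.7 m/s and contact force between the fingers and pot_terracotta below 0.05 N)).
It fails at once if the tumbler or the feeder is tipped, or pushed more than 30 mm (angle between any of tumbler, feeder's own z axis and vertical above 0.35 rad or distance of any of tumbler, feeder from where it was at the start of the episode above 0.03 m).
It also fails if it takes over 109 s, if anything falls off the work surface, if the arm or the gripper's body presses on something with over 40 N, if the wrist force passes 120 N, or if a joint passes its speed limit or range.

## Working session

There is one attempt and no reset: what is moved stays moved. The work goes in short steps, Python scripts to look and compute and a tool call to move; the robot and the scene stay as the last step left them, time stands still between calls to the robot, and variables do not carry over. Pictures are saved under pics/ and viewed, at most 14 in all, crops included, and the job is handed in when it is done.

Besides the shell and the picture viewer there is one more tool, called after "Call:" by a JSON object that holds its "fn" and its "kwargs", one argument or row to a line. drive_tool: Moves the arm, as the interface text tells. Its arguments: {"type":"object","properties":{"commands":{"type":"array"},"newtons":{"type":"number"}},"required":["commands"]}

```bash
mkdir -p pics; python3 - <<'E'
from cell import readout, cams, job
import cv2
s=readout.observe(); print({k:s[k] for k in('clock','position','ee_rot','width')})
for n in('side','top'):
    cv2.imwrite(f'pics/{n}0.png',cams.get_image(n)); i=cams.camera_info(n); print(i['camera_matrix'],i['R'],i['t'])
E
```

```text
{'clock': 0.0, 'position': array([0.21289093, 0.58701784, 0.19414118]), 'ee_rot': array([-5.43698607e-01, -3.09405226e+00,  2.49191317e-03]), 'width': 1.0053945005417302}
[[490.46313441   0.         265.02291162]
 [  0.         490.46313441 218.80219396]
 [  0.           0.           1.        ]] [[ 0.76619714 -0.64244558 -0.01433971]
 [-0.45799718 -0.53029443 -0.71346086]
 [ 0.4507555   0.55321921 -0.70054834]] [-0.39823252  0.30618181  1.14965453]
[[521.19183588   0.         279.80990598]
 [  0.         521.19183588 218.59610458]
 [  0.           0.           1.        ]] [[-0.02534184 -0.99967723  0.00179545]
 [-0.99652139  0.02511912 -0.07946164]
 [ 0.07939089 -0.00380291 -0.99683631]] [0.01309313 0.54602457 1.28399575]
```

View pics/top0.png

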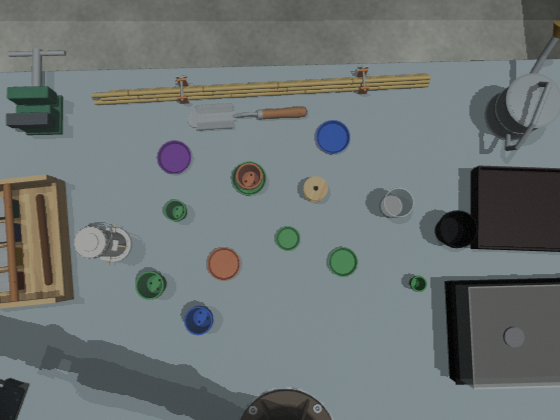

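View pics/side0.png

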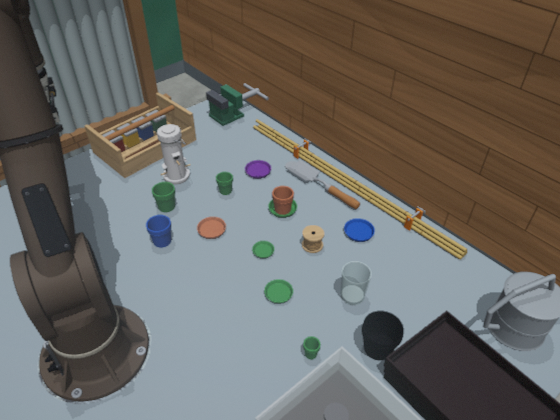

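The top view shows these candidates:
- **Green pots:** large at (151,285), medium at (176,211), small at (418,284).
- **Blue pot, not meant:** (199,320).
- **Saucers:** terracotta at (224,264), green small at (288,238), green medium at (343,262). The green large one is under the terracotta pot at (249,178).
- **Look-alikes to leave alone:** blue saucer at (333,137) and purple saucer at (174,157).
- **Keep clear of:** feeder at about (105,243) and tumbler at (397,203).

I'll measure these and check the sizes in one crop.

```bash
cat > h.py <<'E'
from cell import readout, cams, job
import cv2, numpy as np
def ray(n,uv,z):
    i=cams.camera_info(n); R,t,K=map(np.array,(i['R'],i['t'],i['camera_matrix']))
    c=-R.T@t; d=R.T@np.linalg.solve(K,[uv[0],uv[1],1]); return (c+d*(z-c[2])/d[2])[:2]
def masks(im):
    h=cv2.cvtColor(im,cv2.COLOR_BGR2HSV)
    g=cv2.inRange(h,(50,90,30),(80,255,255)); o=cv2.inRange(h,(3,90,40),(14,255,255))
    return g,o
def blobs(n,im,amin=60):
    out=[]
    for nm,m in zip('go',masks(im)):
        for c in cv2.findContours(m,cv2.RETR_EXTERNAL,cv2.CHAIN_APPROX_NONE)[0]:
            if cv2.contourArea(c)>amin:
                out.append((nm,c,cv2.fitEllipse(cv2.convexHull(c))))
    return out
def circ(n,c,z):  # hull contour points cast on plane z -> least-squares circle
    P=np.array([ray(n,p,z) for p in cv2.convexHull(c)[:,0]+0.0])
    A=np.c_[2*P,np.ones(len(P))]; s=np.linalg.lstsq(A,(P**2).sum(1),rcond=None)[0]
    return s[:2],2*np.sqrt(s[2]+s[:2]@s[:2])
E
python3 - <<'E'
from h import *
for n in('top','side'):
    im=cv2.imread(f'pics/{n}0.png')
    for nm,c,e in blobs(n,im):
        if n=='top' and not (120<e[0][0]<450 and 120<e[0][1]<330): continue
        print(n,nm,np.round(e[0]),[ (z,*np.round(circ(n,c,z/1000)[0],4),round(circ(n,c,z/1000)[1]*1000)) for z in (13,46,58,72)])
im=cv2.imread('pics/top0.png')[100:350,60:440]
cv2.imwrite('pics/crop.png',cv2.resize(im,None,fx=2.1,fy=2.1,interpolation=cv2.INTER_CUBIC))
E
```

```text
top g [418. 283.] [(13, np.float64(0.376), np.float64(-0.3418), 39), (46, np.float64(0.3776), np.float64(-0.3331), 38), (58, np.float64(0.3782), np.float64(-0.3299), 38), (72, np.float64(0.3789), np.float64(-0.3262), 37)]
top g [149. 285.] [(13, np.float64(0.3892), np.float64(0.3286), 70), (46, np.float64(0.3905), np.float64(0.3205), 68), (58, np.float64(0.391), np.float64(0.3175), 68), (72, np.float64(0.3916), np.float64(0.314), 67)]
top g [342. 261.] [(13, np.float64(0.4352), np.float64(-0.155), 71), (46, np.float64(0.4354), np.float64(-0.151), 70), (58, np.float64(0.4354), np.float64(-0.1496), 69), (72, np.float64(0.4355), np.float64(-0.1479), 68)]
top g [287. 238.] [(13, np.float64(0.4975), np.float64(-0.0184), 59), (46, np.float64(0.4961), np.float64(-0.0178), 58), (58, np.float64(0.4956), np.float64(-0.0176), 57), (72, np.float64(0.495), np.float64(-0.0173), 56)]
top g [175. 210.] [(13, np.float64(0.5749), np.float64(0.2635), 54), (46, np.float64(0.5716), np.float64(0.257), 52), (58, np.float64(0.5703), np.float64(0.2546), 52), (72, np.float64(0.5689), np.float64(0.2518), 51)]

[... 3659 characters left out ...]
.646), 277), (58, np.float64(0.5353), np.float64(0.629), 273), (72, np.float64(0.5264), np.float64(0.6092), 269)]
side o [143.  75.] [(13, np.float64(0.4277), np.float64(1.2584), 928), (46, np.float64(0.4113), np.float64(1.1932), 897), (58, np.float64(0.4053), np.float64(1.1694), 886), (72, np.float64(0.3984), np.float64(1.1417), 873)]Traceback (most recent call last):
  File "<stdin>", line 6, in <module>
  File "h.py", line 18, in circ
    P=np.array([ray(n,p,z) for p in cv2.convexHull(c)[:,0]+0.0])
                ~~~^^^^^^^
  File "h.py", line 4, in ray
    i=cams.camera_info(n); R,t,K=map(np.array,(i['R'],i['t'],i['camera_matrix']))
ValueError: time passes only in moves, steps and waits
```

```bash
cat > fix.py <<'E'
s=open('h.py').read()
s=s.replace("def ray","C={n:cams.camera_info(n) for n in('top','side')}\ndef ray",1).replace("i=cams.camera_info(n); R","i=C[n]; R")
s+='''
def rows(tgt, yaw=-20):
    """shift in cm (tool axes now) and turn to reach tgt xyz with tool y at yaw deg, pointing down"""
    from scipy.spatial.transform import Rotation as T
    s=readout.observe(); R=T.from_rotvec(s['ee_rot']); a=np.radians(yaw)
    y=np.array([np.cos(a),np.sin(a),0]); z=np.array([0,0,-1.]); G=T.from_matrix(np.c_[np.cross(y,z),y,z])
    return np.round((R.inv()*G).as_rotvec(),3), np.round(R.inv().apply(np.array(tgt)-s['position'])*100,2)
'''
open('h.py','w').write(s)
E
python3 fix.py; python3 - <<'E'
from h import *
print('feeder top',ray('top',(112,243),.02),'side',ray('side',(176,175),.01),'tumbler',ray('top',(397,203),.09),ray('side',(353,295),0))
print('blue',ray('top',(199,320),.07),'traycorner',ray('top',(447,282),.06), 'dark cup',ray('top',(457,230),.08))
print(rows((.213,.588,.30)),rows((.649,.072,.30)))
im=cv2.imread('pics/top0.png')[100:350,60:440]
cv2.imwrite('pics/crop.png',cv2.resize(im,None,fx=2.1,fy=2.1,interpolation=cv2.INTER_CUBIC))
E
```

```text
feeder top [0.49575073 0.41985287] side [0.48759158 0.41050674] tumbler [ 0.57094481 -0.28027038] [ 0.57386766 -0.28470037]
blue [0.30566979 0.19744481] traycorner [ 0.37976819 -0.39941038] dark cup [ 0.50352925 -0.42320755]
(array([-1.000e-03,  1.000e-03,  1.572e+00]), array([  0.02,   0.07, -10.58])) (array([-1.000e-03,  1.000e-03,  1.572e+00]), array([-58.56, -33.57, -10.52]))
```

View pics/crop.png

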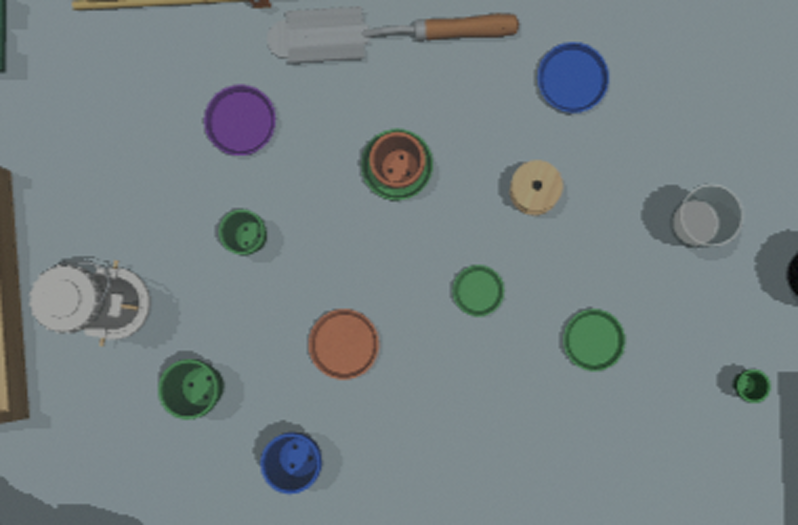

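The crop confirms the identities. Measured rim widths are 67, 52 and 38 mm for the green pots, and the terracotta pot stands in the large green saucer. The blue pot at (199,320) and the blue and purple saucers are decoys. I start by lifting and moving above the terracotta pot.

Call:
{"fn": "drive_tool", "kwargs": {
  "commands": [
    [[0,0,0],[0,0,-4],1],
    [[0,0,0],[0,0,-8],1],
    [[0,0,0],[0,0,-10.5],1],
    [[0,0,0.12],[-3.5,-2,-10.5],1],
    [[0,0,0.24],[-7,-4,-10.5],1],
    [[0,0,0.36],[-10.5,-6,-10.5],1],
    [[0,0,0.48],[-14,-8,-10.5],1],
    [[0,0,0.6],[-17.5,-10,-10.5],1],
    [[0,0,0.72],[-21,-12,-10.5],1],
    [[0,0,0.84],[-24.5,-14,-10.5],1],
    [[0,0,0.96],[-28,-16,-10.5],1],
    [[0,0,1.08],[-31.5,-18,-10.5],1],
    [[0,0,1.2],[-35,-20,-10.5],1],
    [[0,0,1.32],[-38.5,-22,-10.5],1],
    [[0,0,1.44],[-42,-24,-10.5],1],
    [[0,0,1.57],[-45.5,-26,-10.5],1],
    [[0,0,1.57],[-49,-28,-10.5],1],
    [[0,0,1.57],[-52.5,-30,-10.5],1],
    [[0,0,1.57],[-56,-32,-9],1],
    [[0,0,1.57],[-58.56,-33.57,-7],1]
  ],
  "newtons": 15
}}

```text
clock: 1.77
position: [0.6516, 0.0693, 0.2658]
ee_rot: [2.571, 1.801, 0.004]
force: [0.1, 0.2, 0.2]
width: 1.001
gripper_force: 0.0
```

```bash
python3 - <<'E'
from h import *
print(readout.observe()['joints'],readout.observe()['position'],rows((.649,.072,.044)))
E
```

```text
[-0.53792841  0.46966667  0.55473251  1.41963636 -0.24809163  1.31873751
 -0.31945501] [0.65162134 0.06926127 0.26584117] (array([ 0.003, -0.001,  0.   ]), array([ 0.15, -0.42, 22.18]))
```

Call:
{"fn": "drive_tool", "kwargs": {
  "commands": [
    [[0,0,0],[0,0,3],1],
    [[0,0,0],[0,0,6],1],
    [[0,0,0],[0,0,9],1],
    [[0,0,0],[0,0,11],1],
    [[0,0,0],[0,0,12],1],
    [[0,0,0],[0,0,12],1]
  ]
}}

```text
clock: 2.27
position: [0.6474, 0.0724, 0.1423]
ee_rot: [-2.57, -1.804, 0.007]
force: [0.9, -0.6, 0.9]
width: 0.998
gripper_force: 0.0
```

```bash
python3 - <<'E'
from h import *
print(readout.observe()['position'],rows((.649,.072,.042)))
cv2.imwrite('pics/side1.png',cams.get_image('side')[120:320,180:400].repeat(3,0).repeat(3,1))
E
```

```text
[0.64737146 0.07239146 0.14231252] (array([-0.004,  0.002,  0.002]), array([ 0.04,  0.21, 10.03]))
```

View pics/side1.png

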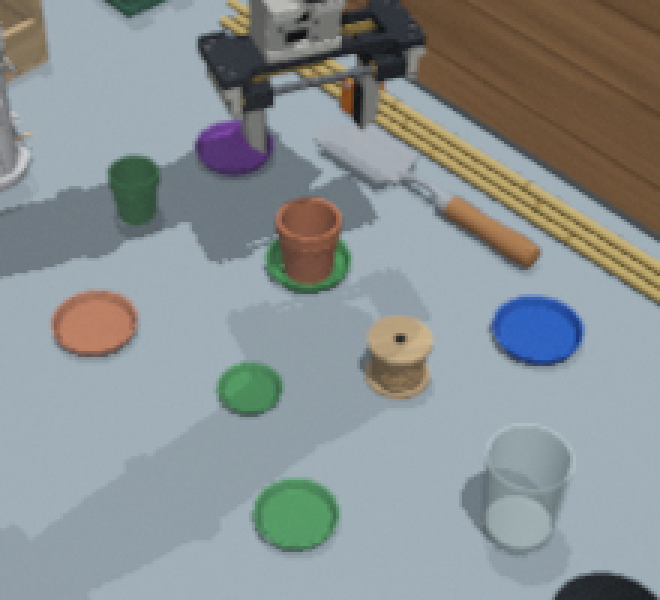

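The gripper is open and straddles the pot, with its fingers at crop (255,130) and (365,105) and the pot at (308,240). I descend and close.

Call:
{"fn": "drive_tool", "kwargs": {
  "commands": [
    [[0,0,0],[0,0,3],1],
    [[0,0,0],[0,0,6],1],
    [[0,0,0],[0,0.1,8],1],
    [[0,0,0],[0,0.1,9.5],1],
    [[0,0,0],[0,0.1,10],1],
    [[0,0,0],[0,0.1,10],1],
    [[0,0,0],[0,0.1,10],0.3],
    [[0,0,0],[0,0.1,10],0.1],
    [[0,0,0],[0,0.1,10],-0.2],
    [[0,0,0],[0,0.1,10],-0.5],
    [[0,0,0],[0,0.1,10],-1],
    [[0,0,0],[0,0.1,10],-1],
    [[0,0,0],[0,0.1,10],-1],
    [[0,0,0],[0,0.1,10],-1]
  ],
  "newtons": 15
}}

```text
clock: 3.48
position: [0.6501, 0.072, 0.045]
ee_rot: [-2.572, -1.805, -0.0]
force: [0.1, 0.2, -0.5]
width: 0.467
gripper_force: 0.0
```

```bash
python3 - <<'E'
from h import *
print(readout.observe()['position'],rows((.437,.143,.2)))
E
```

```text
[0.65006803 0.07202098 0.04497716] (array([ 0.   , -0.   ,  0.002]), array([ -0.57, -22.45, -15.5 ]))
```

```bash
python3 - <<'E'
from h import *
a=cams.get_image('side')[120:270,200:360].repeat(4,0).repeat(4,1);cv2.imwrite('pics/side2.png',a)
print(readout.observe()['width'],readout.observe()['gripper_force'])
E
```

```text
0.424274316807328 0.0
```

View pics/side2.png

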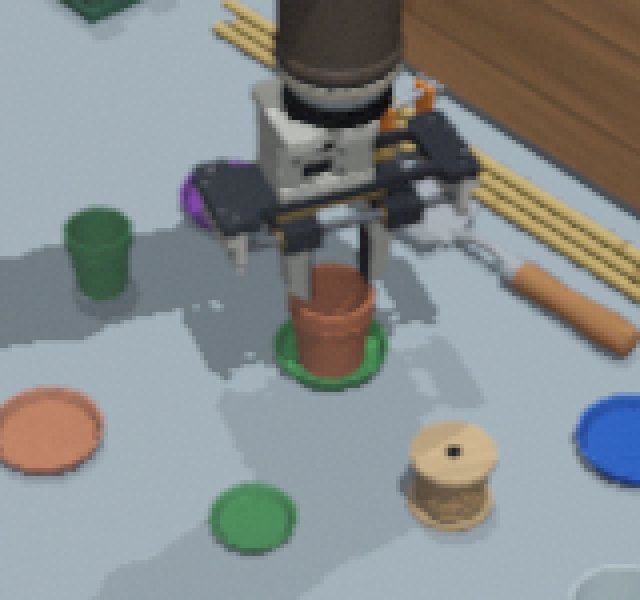

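```bash
cat >> h.py <<'E'

def proj(n,X):
    i=C[n]; p=np.array(i['camera_matrix'])@(np.array(i['R'])@np.array(X)+np.array(i['t'])); return np.round(p[:2]/p[2],1)
E
python3 - <<'E'
from h import *
s=readout.observe();p=s['position'];print(p,s['joints'])
y=np.array([.94,-.342,0])
for n,o in(('side',(200,120)),):
  f=lambda X:(proj(n,X)-o)*4
  print('rimC',f((.649,.072,.07)),'rim pts',[f(np.array((.649,.072,.07))+.032*np.array([np.cos(a),np.sin(a),0])) for a in(0,1.57,3.14,4.71)])
  print('saucerC',f((.649,.075,.012)),'tcp',f(p),'tips',f(p-.021*y),f(p+.021*y),'tips at 46',f(p-.046*y),f(p+.046*y))
im=cams.get_image('top')
cv2.imwrite('pics/top2.png',cv2.resize(im[100:280,140:380],None,fx=3,fy=3,interpolation=cv2.INTER_CUBIC))
for n in('top','side'):
  for nm,c,e in blobs(n,cams.get_image(n)):
    if nm=='o' and 230<e[0][0]<300 and 150<e[0][1]<215: print(n,e[0],circ(n,c,.07))
E
```

```text
[0.65004995 0.07204965 0.04493698] [-0.48775094  0.65995093  0.46190394  1.67954504 -0.36011968  0.88755761
 -0.22673799]
rimC [330.8 286.8] rim pts [array([363.6, 268. ]), array([302.4, 265.2]), array([297.6, 306. ]), array([360.4, 309.2])]
saucerC [327.6 342.8] tcp [331.6 311.6] tips [305.2 318.4] [358.  304.8] tips at 46 [273.2 326.8] [389.2 296.8]
side (282.3256530761719, 199.5189971923828) (array([0.62562067, 0.04831879]), np.float64(0.09895649113221812))
```

View pics/top2.png

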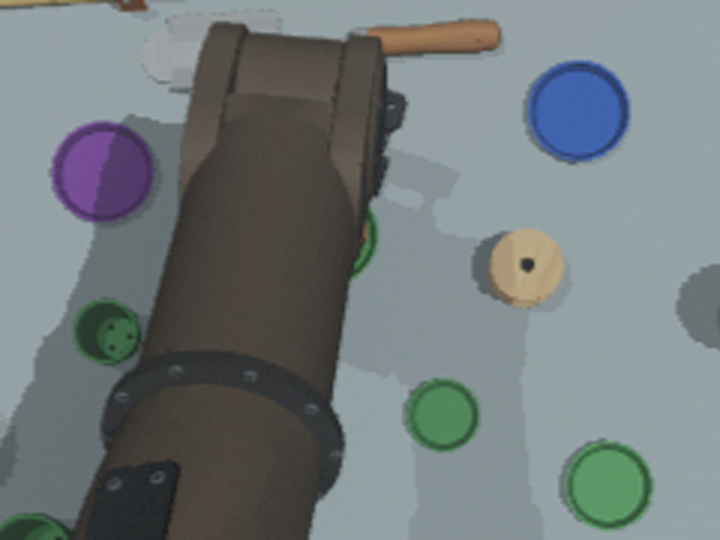

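```bash
python3 - <<'E'
from h import *
p=np.array([.6474,.0724,.1423]); y=np.array([.94,-.342,0])
f=lambda X:(proj('side',X)-(180,120))*3
print('hover tips',f(p-.046*y),f(p+.046*y),f(p-.065*y),f(p+.065*y))
im=cams.get_image('side'); cv2.imwrite('pics/z.png',cv2.resize(im[165:225,255:315],None,fx=10,fy=10,interpolation=cv2.INTER_CUBIC))
E
```

```text
hover tips [261.6 168.9] [352.8 146.7] [242.4 173.7] [371.4 142.2]
```

View pics/z.png

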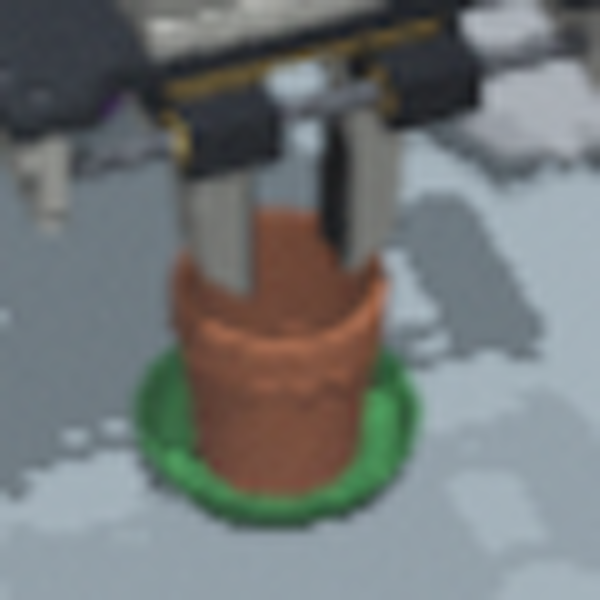

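Both fingertips show above the rim, at zoom (220,295) and (365,275). They are about 20 mm higher than the reported TCP, and they closed over the pot without touching it. I reopen, drop 2 cm and check.

Call:
{"fn": "drive_tool", "kwargs": {
  "commands": [
    [[0,0,0],[0,0,0],1],
    [[0,0,0],[0,0,0],1],
    [[0,0,0],[0,0,0],1],
    [[0,0,0],[0,0,0],1],
    [[0,0,0],[0,0,0],1],
    [[0,0,0],[0,0,0],1],
    [[0,0,0],[0,0,0],1],
    [[0,0,0],[0,0,0],1],
    [[0,0,0],[0,0,0],1],
    [[0,0,0],[0,0,0.5],1],
    [[0,0,0],[0,0,1],1],
    [[0,0,0],[0,0,1.5],1],
    [[0,0,0],[0,0,2],1],
    [[0,0,0],[0,0,2],1]
  ]
}}

```text
clock: 4.9
position: [0.6491, 0.072, 0.0234]
ee_rot: [-2.571, -1.804, 0.003]
force: [0.3, -0.5, 0.5]
width: 1.002
gripper_force: 0.0
```

```bash
python3 - <<'E'
from h import *
p=readout.observe()['position']; y=np.array([.94,-.342,0])
f=lambda X:(proj('side',X)-(245,160))*8
print('tips',f(p-.046*y),f(p+.046*y),'2cm up',f(p-.046*y+[0,0,.02]))
im=cams.get_image('side'); cv2.imwrite('pics/z2.png',cv2.resize(im[160:235,245:325],None,fx=8,fy=8,interpolation=cv2.INTER_CUBIC))
E
```

```text
tips [185.6 377.6] [414.4 317.6] 2cm up [184.8 337.6]
```

View pics/z2.png

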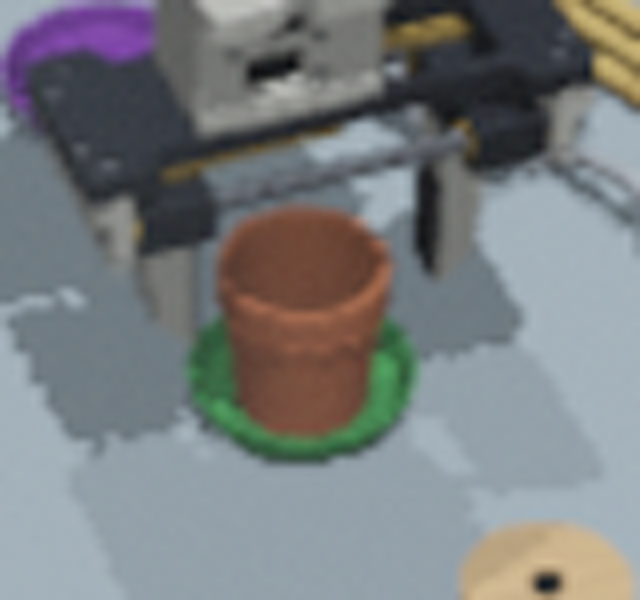

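The tips sit at about (180,335) and (440,275), some 5 px above the prediction. The fingers are really about 20 mm higher than the reported TCP, which puts the pads on the collar now. I close here.

Call:
{"fn": "drive_tool", "kwargs": {
  "commands": [
    [[0,0,0],[0,0,0],0.5],
    [[0,0,0],[0,0,0],0.4],
    [[0,0,0],[0,0,0],0.2],
    [[0,0,0],[0,0,0],0],
    [[0,0,0],[0,0,0],-1],
    [[0,0,0],[0,0,0],-1],
    [[0,0,0],[0,0,0],-1],
    [[0,0,0],[0,0,0],-1],
    [[0,0,0],[0,0,0],-1],
    [[0,0,0],[0,0,0],-1]
  ],
  "newtons": 15
}}

```text
clock: 5.78
position: [0.6501, 0.0721, 0.0251]
ee_rot: [-2.572, -1.805, -0.0]
force: [-2.0, -0.2, 3.6]
width: 0.702
gripper_force: 15.0
```

Call:
{"fn": "drive_tool", "kwargs": {
  "commands": [
    [[0,0,0],[0,0,-0.5],-1],
    [[0,0,0],[0,0,-1.5],-1],
    [[0,0,0],[0,0,-3],-1],
    [[0,0,0],[0,0,-5],-1],
    [[0,0,0],[0,0,-8],-1],
    [[0,0,0],[0,0,-10],-1]
  ]
}}

```text
clock: 6.28
position: [0.6507, 0.0717, 0.1278]
ee_rot: [2.571, 1.803, 0.002]
force: [1.4, -0.2, -1.4]
width: 0.702
gripper_force: 15.0
```

```bash
python3 - <<'E'
from h import *
print(readout.observe()['position'],readout.observe()['width'],rows((.437,.143,.125)))
E
```

```text
[0.65067395 0.07167933 0.12777627] 0.70246946553439 (array([ 0.002, -0.001,  0.002]), array([ -0.57, -22.52,   0.24]))
```

Call:
{"fn": "drive_tool", "kwargs": {
  "commands": [
    [[0,0,0],[0,-0.8,0],-1],
    [[0,0,0],[0,-2.3,0],-1],
    [[0,0,0],[-0.1,-4.5,0],-1],
    [[0,0,0],[-0.2,-7,0],-1],
    [[0,0,0],[-0.3,-10,0],-1],
    [[0,0,0],[-0.4,-13,0],-1],
    [[0,0,0],[-0.5,-16,0],-1],
    [[0,0,0],[-0.5,-18.5,0],-1],
    [[0,0,0],[-0.5,-20.5,0],-1],
    [[0,0,0],[-0.5,-21.8,0],-1],
    [[0,0,0],[-0.55,-22.4,0],-1],
    [[0,0,0],[-0.55,-22.5,1],-1],
    [[0,0,0],[-0.55,-22.5,2.5],-1],
    [[0,0,0],[-0.55,-22.5,4],-1],
    [[0,0,0],[-0.55,-22.5,5.5],-1],
    [[0,0,0],[-0.55,-22.5,6.5],-1],
    [[0,0,0],[-0.55,-22.5,7],-1],
    [[0,0,0],[-0.55,-22.5,7],-1]
  ]
}}

```text
clock: 7.78
position: [0.4363, 0.1429, 0.0542]
ee_rot: [2.572, 1.804, -0.002]
force: [0.7, -0.1, -2.1]
width: 0.7
gripper_force: 15.0
```

```bash
python3 - <<'E'
from h import *
print(rows((.437,.143,.025)))
im=cams.get_image('side'); cv2.imwrite('pics/z3.png',cv2.resize(im[150:270,150:290],None,fx=5,fy=5,interpolation=cv2.INTER_CUBIC))
im=cams.get_image('top'); cv2.imwrite('pics/t3.png',im)
for nm,c,e in blobs('top',im):
    if 240<e[0][0]<260 and 160<e[0][1]<200: print(nm,e,circ('top',c,.013))
E
```

```text
(array([-0.001,  0.001,  0.002]), array([0.04, 0.06, 2.92]))
g ((248.57557678222656, 177.93589782714844), (32.79581069946289, 33.27682113647461), 56.101646423339844) (array([0.65246097, 0.07586407]), np.float64(0.08420991471107966))
```

View pics/z3.png

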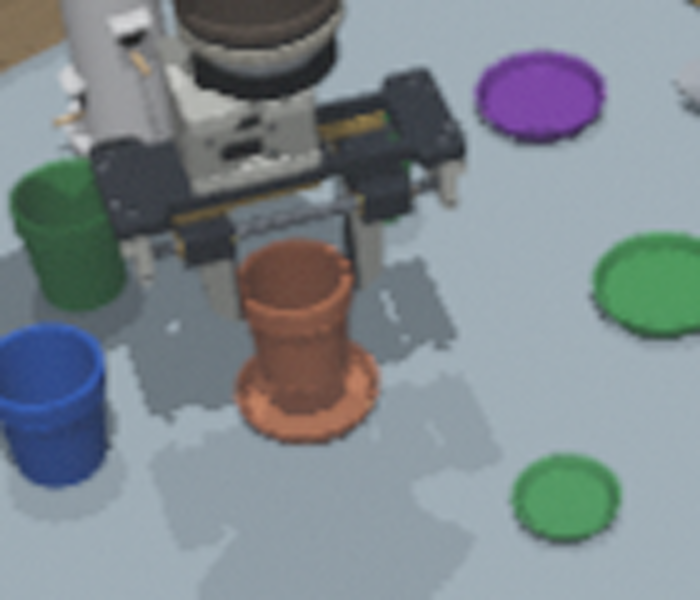

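```bash
python3 - <<'E'
from h import *
f=lambda X:(proj('side',X)-(150,150))*5
for z in(.07,.08,.09,.099): print(z,f((.4363,.1429,z)))
print('saucer',f((.4378,.1442,.014)),'obs ~ (307,385)')
im=cams.get_image('side')
for nm,c,e in blobs('side',im):
    if nm=='o' and 190<e[0][0]<230 and 190<e[0][1]<260: print(e,np.array(cv2.boundingRect(c)))
E
```

```text
0.07 [296.  309.5]
0.08 [294.  296.5]
0.09 [292.5 283.5]
0.099 [291.  271.5]
saucer [306.  377.5] obs ~ (307,385)
((209.6907196044922, 217.8664093017578), (31.117839813232422, 41.10670852661133), 173.6526641845703) [198 198  27  40]
```

The hover is consistent with prediction, with the rim at crop (296,279) against about (292,275), so the pot is centred over the saucer. I lower it, release, and rise.

Call:
{"fn": "drive_tool", "kwargs": {
  "commands": [
    [[0,0,0],[0,0,1],-1],
    [[0,0,0],[0,0,1.8],-1],
    [[0,0,0],[0,0,2.4],-1],
    [[0,0,0],[0,0,2.7],-1],
    [[0,0,0],[0,0,2.9],-1],
    [[0,0,0],[0,0,3],-1],
    [[0,0,0],[0,0,3],-1]
  ]
}}

```text
clock: 8.52
position: [0.4363, 0.1433, 0.025]
ee_rot: [-2.571, -1.804, 0.001]
force: [-2.0, -0.5, 2.0]
width: 0.699
gripper_force: 15.0
```

Call:
{"fn": "drive_tool", "kwargs": {
  "commands": [
    [[0,0,0],[0,0,0],-0.2],
    [[0,0,0],[0,0,0],1],
    [[0,0,0],[0,0,0],1],
    [[0,0,0],[0,0,0],1],
    [[0,0,0],[0,0,0],1],
    [[0,0,0],[0,0,0],1],
    [[0,0,0],[0,0,0],1],
    [[0,0,0],[0,0,-1],1],
    [[0,0,0],[0,0,-3],1],
    [[0,0,0],[0,0,-6],1],
    [[0,0,0],[0,0,-10],1],
    [[0,0,0],[0,0,-14],1],
    [[0,0,0],[0,0,-14],1]
  ]
}}

```text
clock: 9.6
position: [0.4405, 0.1441, 0.1719]
ee_rot: [2.572, 1.802, 0.016]
force: [1.3, 0.3, 0.1]
width: 1.001
gripper_force: 0.0
```

```bash
python3 - <<'E'
from h import *
print(rows((.391,.313,.165)))
im=cams.get_image('side')
for nm,c,e in blobs('side',im):
    if nm=='o' and 190<e[0][0]<230 and 190<e[0][1]<260: print(e,np.array(cv2.boundingRect(c)))
E
```

```text
(array([ 0.006, -0.008,  0.001]), array([ 14.18, -10.42,   0.73]))
((210.2646942138672, 221.71823120117188), (28.626665115356445, 33.3951301574707), 177.89564514160156) [198 205  27  33]
```

Call:
{"fn": "drive_tool", "kwargs": {
  "commands": [
    [[0,0,0],[3,-2.1,0],1],
    [[0,0,0],[6,-4.2,0],1],
    [[0,0,0],[9,-6.3,0],1],
    [[0,0,0],[12,-8.4,0],1],
    [[0,0,0],[14,-9.8,0],1],
    [[0,0,0],[14.4,-10.1,0],1],
    [[0,0,0],[14.4,-10.1,0],1],
    [[0,0,0],[14.4,-10.1,0],1]
  ]
}}

```text
clock: 10.32
position: [0.3905, 0.312, 0.1644]
ee_rot: [2.571, 1.804, -0.002]
force: [0.3, -0.7, 0.3]
width: 0.999
gripper_force: 0.0
```

```bash
python3 - <<'E'
from h import *
print(readout.observe()['position'],rows((.391,.313,.027)))
E
```

```text
[0.39047552 0.31197264 0.1644341 ] (array([-0.   ,  0.002,  0.002]), array([1.400e-01, 1.000e-02, 1.374e+01]))
```

Call:
{"fn": "drive_tool", "kwargs": {
  "commands": [
    [[0,0,0],[0.1,0,3],1],
    [[0,0,0],[0.1,0,6],1],
    [[0,0,0],[0.1,0,9],1],
    [[0,0,0],[0.1,0,11.5],1],
    [[0,0,0],[0.1,0,13],1],
    [[0,0,0],[0.1,0,13.7],1],
    [[0,0,0],[0.1,0,13.7],1],
    [[0,0,0],[0.1,0,13.7],0.5],
    [[0,0,0],[0.1,0,13.7],0.3],
    [[0,0,0],[0.1,0,13.7],-1],
    [[0,0,0],[0.1,0,13.7],-1],
    [[0,0,0],[0.1,0,13.7],-1],
    [[0,0,0],[0.1,0,13.7],-1],
    [[0,0,0],[0.1,0,13.7],-1],
    [[0,0,0],[0.1,0,13.7],-1]
  ],
  "newtons": 15
}}

```text
clock: 11.57
position: [0.3914, 0.3147, 0.0287]
ee_rot: [-2.571, -1.804, -0.002]
force: [-1.5, -0.8, 6.8]
width: 0.745
gripper_force: 15.0
```

```bash
python3 - <<'E'
from h import *
print(readout.observe()['position'],rows((.652,.076,.127)))
E
```

```text
[0.39142925 0.31465761 0.02873237] (array([ 0.   , -0.001,  0.002]), array([-13.57,  32.62,  -9.83]))
```

Call:
{"fn": "drive_tool", "kwargs": {
  "commands": [
    [[0,0,0],[0,0,-0.5],-1],
    [[0,0,0],[0,0,-1.5],-1],
    [[0,0,0],[0,0,-3],-1],
    [[0,0,0],[0,0,-5.5],-1],
    [[0,0,0],[0,0,-8],-1],
    [[0,0,0],[0,0,-10],-1],
    [[0,0,0],[-0.4,1,-10.5],-1],
    [[0,0,0],[-1.2,3,-10.5],-1],
    [[0,0,0],[-2.5,6,-10.5],-1],
    [[0,0,0],[-3.8,9,-10.5],-1],
    [[0,0,0],[-5,12,-10.5],-1],
    [[0,0,0],[-6.2,15,-10.5],-1],
    [[0,0,0],[-7.5,18,-10.5],-1],
    [[0,0,0],[-8.7,21,-10.5],-1],
    [[0,0,0],[-10,24,-10.5],-1],
    [[0,0,0],[-11.2,27,-10.5],-1],
    [[0,0,0],[-12.2,29.5,-10.5],-1],
    [[0,0,0],[-13,31.3,-10.5],-1],
    [[0,0,0],[-13.4,32.3,-10],-1],
    [[0,0,0],[-13.55,32.6,-9],-1]
  ]
}}

```text
clock: 13.23
position: [0.6531, 0.0732, 0.1182]
ee_rot: [2.573, 1.8, 0.002]
force: [0.3, 0.3, -0.4]
width: 0.744
gripper_force: 15.0
```

Call:
{"fn": "drive_tool", "kwargs": {
  "commands": [
    [[0,0,0],[0,0,1],-1],
    [[0,0,0],[0,0,2.5],-1],
    [[0,0,0],[0,0,4],-1],
    [[0,0,0],[0,0,5],-1],
    [[0,0,0],[0,0,5.5],-1],
    [[0,0,0],[0,0,5.5],-1],
    [[0,0,0],[0,0,5.5],-1]
  ]
}}

```text
clock: 13.82
position: [0.6511, 0.0764, 0.0629]
ee_rot: [-2.571, -1.805, 0.0]
force: [-0.4, -0.5, -0.2]
width: 0.743
gripper_force: 15.0
```

```bash
python3 - <<'E'
from h import *
print(readout.observe()['position'],rows((.652,.0755,.0325)))
E
```

```text
[0.65111805 0.07637574 0.06293201] (array([-0.   , -0.   ,  0.003]), array([-0.05,  0.11,  3.04]))
```

Call:
{"fn": "drive_tool", "kwargs": {
  "commands": [
    [[0,0,0],[0,0.1,1],-1],
    [[0,0,0],[0,0.1,2],-1],
    [[0,0,0],[0,0.1,2.6],-1],
    [[0,0,0],[0,0.1,2.9],-1],
    [[0,0,0],[0,0.1,3.1],-1],
    [[0,0,0],[0,0.1,3.15],-1],
    [[0,0,0],[0,0.1,3.15],-1],
    [[0,0,0],[0,0.1,3.15],-1]
  ]
}}

```text
clock: 14.48
position: [0.6515, 0.0757, 0.0323]
ee_rot: [-2.57, -1.804, 0.001]
force: [-7.0, 0.0, 11.9]
width: 0.745
gripper_force: 15.0
```

Call:
{"fn": "drive_tool", "kwargs": {
  "commands": [
    [[0,0,0],[0,0,0],0.2],
    [[0,0,0],[0,0,0],1],
    [[0,0,0],[0,0,0],1],
    [[0,0,0],[0,0,0],1],
    [[0,0,0],[0,0,0],1],
    [[0,0,0],[0,0,0],1],
    [[0,0,0],[0,0,0],1],
    [[0,0,0],[0,0,-1],1],
    [[0,0,0],[0,0,-3],1],
    [[0,0,0],[0,0,-6],1],
    [[0,0,0],[0,0,-10],1],
    [[0,0,0],[0,0,-12],1],
    [[0,0,0],[0,0,-12],1],
    [[0,0,0],[0,0,-12],1]
  ]
}}

```text
clock: 15.65
position: [0.6534, 0.0755, 0.1535]
ee_rot: [2.571, 1.804, 0.005]
force: [0.8, 0.3, 0.6]
width: 1.0
gripper_force: 0.0
```

```bash
python3 - <<'E'
from h import *
print(readout.observe()['position'],rows((.5703,.2546,.152)))
E
```

```text
[0.65338492 0.07548791 0.15350327] (array([ 0.003, -0.002,  0.002]), array([ 14.02, -13.91,   0.14]))
```

Call:
{"fn": "drive_tool", "kwargs": {
  "commands": [
    [[0,0,0],[2.5,-2.5,0],1],
    [[0,0,0],[5,-5,0],1],
    [[0,0,0],[7.5,-7.5,0],1],
    [[0,0,0],[10,-10,0],1],
    [[0,0,0],[12.5,-12.3,0],1],
    [[0,0,0],[14,-13.7,0],1],
    [[0,0,0],[14,-13.7,0],1],
    [[0,0,0],[14,-13.7,0],1],
    [[0,0,0],[14,-13.7,0],1]
  ]
}}

```text
clock: 16.4
position: [0.5709, 0.2525, 0.1507]
ee_rot: [2.572, 1.803, -0.003]
force: [0.3, 0.1, -0.2]
width: 0.997
gripper_force: 0.0
```

```bash
python3 - <<'E'
from h import *
print(readout.observe()['position'],rows((.5703,.2546,.014)))
im=cams.get_image('side')
cv2.imwrite('pics/s4.png',cv2.resize(im[130:310,140:340],None,fx=3.3,fy=3.3,interpolation=cv2.INTER_CUBIC))
E
```

```text
[0.57093114 0.2525434  0.15065531] (array([-0.   ,  0.002,  0.001]), array([ 0.2 , -0.12, 13.67]))
```

View pics/s4.png

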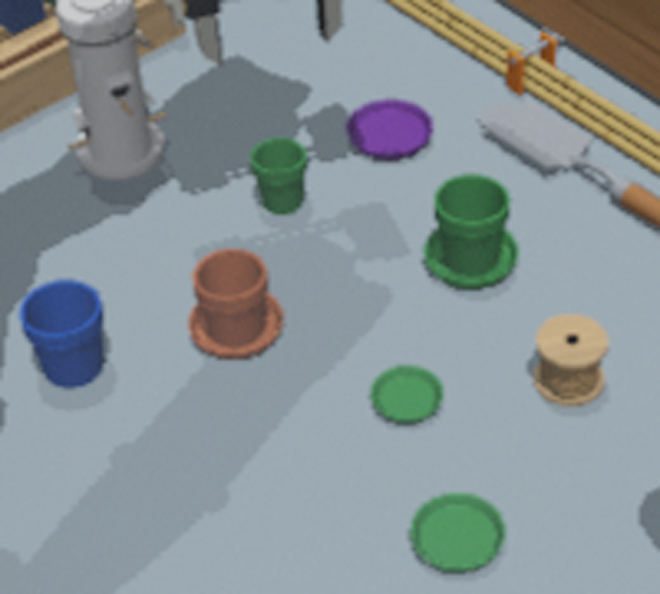

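The terracotta pot at crop (235,300) and the large green pot at (470,235) both stand upright and centred in their saucers. The medium pot at (280,175) is next.

Call:
{"fn": "drive_tool", "kwargs": {
  "commands": [
    [[0,0,0],[0.1,0,3],1],
    [[0,0,0],[0.1,0,6],1],
    [[0,0,0],[0.1,0,9],1],
    [[0,0,0],[0.1,0,11.5],1],
    [[0,0,0],[0.1,0,13],1],
    [[0,0,0],[0.1,0,13.7],1],
    [[0,0,0],[0.1,0,13.7],1],
    [[0,0,0],[0.1,0,13.7],0.3],
    [[0,0,0],[0.1,0,13.7],0.1],
    [[0,0,0],[0.1,0,13.7],-0.2],
    [[0,0,0],[0.1,0,13.7],-1],
    [[0,0,0],[0.1,0,13.7],-1],
    [[0,0,0],[0.1,0,13.7],-1],
    [[0,0,0],[0.1,0,13.7],-1],
    [[0,0,0],[0.1,0,13.7],-1],
    [[0,0,0],[0.1,0,13.7],-1]
  ],
  "newtons": 12
}}

```text
clock: 17.78
position: [0.5716, 0.2548, 0.0147]
ee_rot: [-2.571, -1.805, -0.001]
force: [-1.3, -0.1, 3.6]
width: 0.579
gripper_force: 12.0
```

```bash
python3 - <<'E'
from h import *
print(readout.observe()['position'],rows((.435,-.155,.127)))
E
```

```text
[0.57160804 0.25482936 0.01473385] (array([ 0.   , -0.   ,  0.002]), array([-43.18,   1.09, -11.24]))
```

Call:
{"fn": "drive_tool", "kwargs": {
  "commands": [
    [[0,0,0],[0,0,-0.5],-1],
    [[0,0,0],[0,0,-1.5],-1],
    [[0,0,0],[0,0,-3],-1],
    [[0,0,0],[0,0,-5.5],-1],
    [[0,0,0],[0,0,-8.5],-1],
    [[0,0,0],[-0.5,0,-11],-1],
    [[0,0,0],[-2,0,-12],-1],
    [[0,0,0],[-4.5,0.1,-12],-1],
    [[0,0,0],[-8,0.2,-12],-1],
    [[0,0,0],[-11.5,0.3,-12],-1],
    [[0,0,0],[-15,0.4,-12],-1],
    [[0,0,0],[-18.5,0.5,-12],-1],
    [[0,0,0],[-22,0.6,-12],-1],
    [[0,0,0],[-25.5,0.7,-12],-1],
    [[0,0,0],[-29,0.8,-12],-1],
    [[0,0,0],[-32.5,0.9,-12],-1],
    [[0,0,0],[-36,1,-12],-1],
    [[0,0,0],[-39.5,1.1,-12],-1],
    [[0,0,0],[-42,1.1,-12],-1],
    [[0,0,0],[-43.2,1.1,-11],-1]
  ]
}}

```text
clock: 19.45
position: [0.4345, -0.1595, 0.1265]
ee_rot: [2.574, 1.797, 0.004]
force: [0.6, -0.7, -1.1]
width: 0.572
gripper_force: 12.0
```

Call:
{"fn": "drive_tool", "kwargs": {
  "commands": [
    [[0,0,0],[0,0,1],-1],
    [[0,0,0],[0,0,3],-1],
    [[0,0,0],[0,0,5],-1],
    [[0,0,0],[0,0,6.5],-1],
    [[0,0,0],[0,0,7.5],-1],
    [[0,0,0],[0,0,7.5],-1],
    [[0,0,0],[0,0,7.5],-1]
  ]
}}

```text
clock: 20.03
position: [0.4349, -0.155, 0.0494]
ee_rot: [-2.571, -1.805, 0.001]
force: [0.5, -1.2, 0.5]
width: 0.572
gripper_force: 12.0
```

```bash
python3 - <<'E'
from h import *
print(readout.observe()['position'],rows((.435,-.155,.0187)))
E
```

```text
[ 0.43488051 -0.15496627  0.04941059] (array([-0.001,  0.   ,  0.002]), array([0.  , 0.01, 3.07]))
```

Call:
{"fn": "drive_tool", "kwargs": {
  "commands": [
    [[0,0,0],[0,0,1],-1],
    [[0,0,0],[0,0,2],-1],
    [[0,0,0],[0,0,2.6],-1],
    [[0,0,0],[0,0,2.9],-1],
    [[0,0,0],[0,0,3.05],-1],
    [[0,0,0],[0,0,3.1],-1],
    [[0,0,0],[0,0,3.1],-1],
    [[0,0,0],[0,0,3.1],-1]
  ]
}}

```text
clock: 20.7
position: [0.4347, -0.1553, 0.0186]
ee_rot: [-2.572, -1.804, -0.0]
force: [-1.0, 0.2, 1.8]
width: 0.57
gripper_force: 12.0
```

Call:
{"fn": "drive_tool", "kwargs": {
  "commands": [
    [[0,0,0],[0,0,0],-0.1],
    [[0,0,0],[0,0,0],0.3],
    [[0,0,0],[0,0,0],0.6],
    [[0,0,0],[0,0,0],0.6],
    [[0,0,0],[0,0,0],0.6],
    [[0,0,0],[0,0,0],0.6],
    [[0,0,0],[0,0,-1],0.6],
    [[0,0,0],[0,0,-3],0.6],
    [[0,0,0],[0,0,-6],0.6],
    [[0,0,0],[0,0,-10],0.6],
    [[0,0,0],[0,0,-12],0.6],
    [[0,0,0],[0,0,-12],0.6],
    [[0,0,0],[0,0,-12],0.6]
  ]
}}

```text
clock: 21.78
position: [0.4358, -0.1554, 0.1399]
ee_rot: [2.57, 1.804, 0.004]
force: [-0.3, 0.5, -0.3]
width: 0.8
gripper_force: 0.0
```

```bash
python3 - <<'E'
from h import *
print(readout.observe()['position'],rows((.3776,-.3331,.138),0))
E
```

```text
[ 0.43576964 -0.15538252  0.13993568] (array([ 0.003, -0.001, -0.347]), array([-18.69,   0.57,   0.17]))
```

Call:
{"fn": "drive_tool", "kwargs": {
  "commands": [
    [[0,0,-0.1],[-3,0,0],0.6],
    [[0,0,-0.2],[-6,0,0],0.6],
    [[0,0,-0.3],[-9,0.2,0],0.6],
    [[0,0,-0.347],[-12,0.4,0],0.6],
    [[0,0,-0.347],[-15,0.5,0],0.6],
    [[0,0,-0.347],[-17.5,0.6,0],0.6],
    [[0,0,-0.347],[-18.6,0.65,0],0.6],
    [[0,0,-0.347],[-18.6,0.65,0],0.6],
    [[0,0,-0.347],[-18.6,0.65,0],0.6]
  ]
}}

```text
clock: 22.53
position: [0.3768, -0.3323, 0.1375]
ee_rot: [-2.222, -2.218, 0.001]
force: [0.6, 0.1, -0.2]
width: 0.804
gripper_force: 0.0
```

```bash
python3 - <<'E'
from h import *
print(readout.observe()['position'],rows((.3776,-.3331,.004),0))
im=cams.get_image('side')
cv2.imwrite('pics/s5.png',cv2.resize(im[240:400,200:400],None,fx=3.5,fy=3.5,interpolation=cv2.INTER_CUBIC))
E
```

```text
[ 0.37676431 -0.33225823  0.13745057] (array([-0.002, -0.001, -0.002]), array([-0.1 ,  0.11, 13.34]))
```

View pics/s5.png

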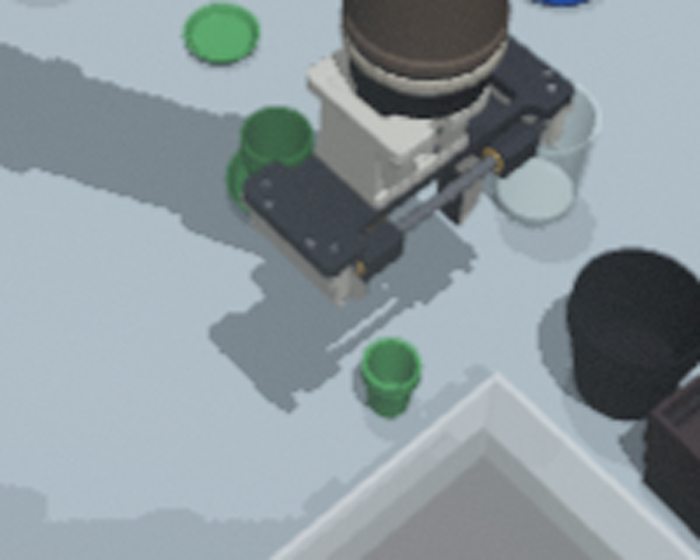

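The medium pot is in its saucer at crop (275,150). The gripper is over the small pot at (390,375), and the white tray beside it looks clear of the hand. I descend and grip gently.

Call:
{"fn": "drive_tool", "kwargs": {
  "commands": [
    [[0,0,0],[-0.1,0.1,3],0.6],
    [[0,0,0],[-0.1,0.1,6],0.6],
    [[0,0,0],[-0.1,0.1,9],0.6],
    [[0,0,0],[-0.1,0.1,11],0.6],
    [[0,0,0],[-0.1,0.1,12.3],0.6],
    [[0,0,0],[-0.1,0.1,13],0.6],
    [[0,0,0],[-0.1,0.1,13.2],0.6],
    [[0,0,0],[-0.1,0.1,13.2],0.2],
    [[0,0,0],[-0.1,0.1,13.2],0],
    [[0,0,0],[-0.1,0.1,13.2],-0.2],
    [[0,0,0],[-0.1,0.1,13.2],-0.4],
    [[0,0,0],[-0.1,0.1,13.2],-1],
    [[0,0,0],[-0.1,0.1,13.2],-1],
    [[0,0,0],[-0.1,0.1,13.2],-1],
    [[0,0,0],[-0.1,0.1,13.2],-1],
    [[0,0,0],[-0.1,0.1,13.2],-1]
  ],
  "newtons": 10
}}

```text
clock: 23.92
position: [0.3789, -0.3337, 0.0067]
ee_rot: [2.221, 2.221, 0.0]
force: [-0.3, -0.4, 4.1]
width: 0.422
gripper_force: 10.0
```

```bash
python3 - <<'E'
from h import *
print(readout.observe()['position'],rows((.4965,-.019,.127),0))
E
```

```text
[ 0.37893171 -0.3337053   0.00667422] (array([ 0.001,  0.   , -0.   ]), array([ 31.47,  11.76, -12.04]))
```

Call:
{"fn": "drive_tool", "kwargs": {
  "commands": [
    [[0,0,0],[0,0,-0.5],-1],
    [[0,0,0],[0,0,-1.5],-1],
    [[0,0,0],[0,0,-3.5],-1],
    [[0,0,0],[0,0,-6.5],-1],
    [[0,0,0],[0,0,-9.5],-1],
    [[0,0,0],[0.5,0.2,-12],-1],
    [[0,0,0],[2,0.7,-13],-1],
    [[0,0,0],[4.5,1.7,-13],-1],
    [[0,0,0],[7.5,2.8,-13],-1],
    [[0,0,0],[10.5,3.9,-13],-1],
    [[0,0,0],[13.5,5,-13],-1],
    [[0,0,0],[16.5,6.2,-13],-1],
    [[0,0,0],[19.5,7.3,-13],-1],
    [[0,0,0],[22.5,8.4,-13],-1],
    [[0,0,0],[25.5,9.5,-13],-1],
    [[0,0,0],[28.5,10.7,-13],-1],
    [[0,0,0],[30.5,11.4,-13],-1],
    [[0,0,0],[31.4,11.75,-12],-1],
    [[0,0,0],[31.45,11.75,-10],-1],
    [[0,0,0],[31.45,11.75,-8],-1]
  ]
}}

```text
clock: 25.58
position: [0.4967, -0.0187, 0.0862]
ee_rot: [2.219, 2.222, 0.002]
force: [-0.2, 0.9, -0.8]
width: 0.421
gripper_force: 10.0
```

Call:
{"fn": "drive_tool", "kwargs": {
  "commands": [
    [[0,0,0],[0,0,1.5],-1],
    [[0,0,0],[0,0,3],-1],
    [[0,0,0],[0,0,4],-1],
    [[0,0,0],[0,0,4.5],-1],
    [[0,0,0],[0,0,4.5],-1],
    [[0,0,0],[0,0,4.5],-1]
  ]
}}

```text
clock: 26.08
position: [0.4963, -0.0194, 0.0417]
ee_rot: [2.222, 2.221, -0.0]
force: [0.5, -0.1, 0.2]
width: 0.419
gripper_force: 10.0
```

```bash
python3 - <<'E'
from h import *
print(readout.observe()['position'],rows((.4965,-.019,.0107),0))
E
```

```text
[ 0.4963153  -0.01942451  0.04170434] (array([ 0.   ,  0.   , -0.001]), array([0.04, 0.02, 3.1 ]))
```

Call:
{"fn": "drive_tool", "kwargs": {
  "commands": [
    [[0,0,0],[0,0,1],-1],
    [[0,0,0],[0,0,2],-1],
    [[0,0,0],[0,0,2.6],-1],
    [[0,0,0],[0,0,2.9],-1],
    [[0,0,0],[0,0,3.1],-1],
    [[0,0,0],[0,0,3.15],-1],
    [[0,0,0],[0,0,3.15],-1],
    [[0,0,0],[0,0,3.15],-1]
  ]
}}

```text
clock: 26.75
position: [0.4956, -0.0192, 0.01]
ee_rot: [-2.221, -2.22, 0.001]
force: [-3.1, -0.8, 4.2]
width: 0.416
gripper_force: 10.1
```

Call:
{"fn": "drive_tool", "kwargs": {
  "commands": [
    [[0,0,0],[0,0,0],-0.4],
    [[0,0,0],[0,0,0],0],
    [[0,0,0],[0,0,0],0.4],
    [[0,0,0],[0,0,0],0.4],
    [[0,0,0],[0,0,0],0.4],
    [[0,0,0],[0,0,0],0.4],
    [[0,0,0],[0,0,-1],0.4],
    [[0,0,0],[0,0,-3],0.4],
    [[0,0,0],[0,0,-6],0.4],
    [[0,0,0],[0,0,-10],0.4],
    [[0,0,0],[0,0,-14],0.4],
    [[0,0,0],[0,0,-18],0.4],
    [[0,0,0],[1,-2.5,-20],0.4],
    [[0,0,0],[2,-5,-20],0.4],
    [[0,0,0],[3,-7.5,-20],0.4],
    [[0,0,0],[4,-10,-20],0.4],
    [[0,0,0],[4,-12,-20],0.4],
    [[0,0,0],[4,-12,-20],0.4],
    [[0,0,0],[4,-12,-20],0.4]
  ]
}}

```text
clock: 28.33
position: [0.3758, 0.0211, 0.2106]
ee_rot: [-2.221, -2.222, -0.003]
force: [1.0, 0.2, 0.5]
width: 0.7
gripper_force: 0.0
```

```bash
python3 - <<'E'
from h import *
a=cams.get_image('side'); b=cams.get_image('top')
z=lambda im:cv2.resize(im,None,fx=2,fy=2,interpolation=cv2.INTER_CUBIC)
cv2.imwrite('pics/f1.png',z(a[130:370,130:430])); cv2.imwrite('pics/f2.png',z(b[100:350,60:440]))
E
```

```text
(no output)
```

View pics/f1.png

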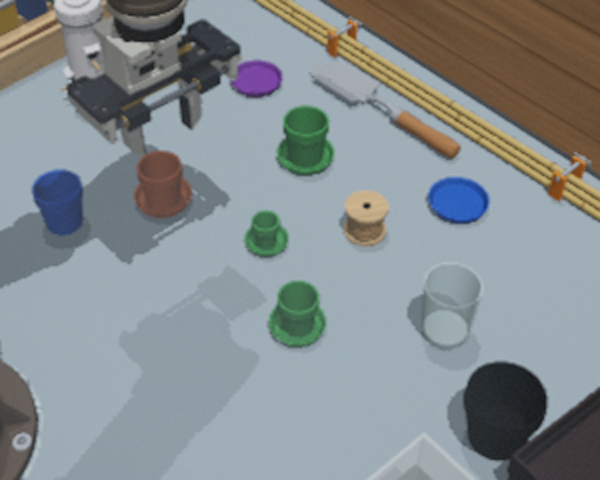

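View pics/f2.png

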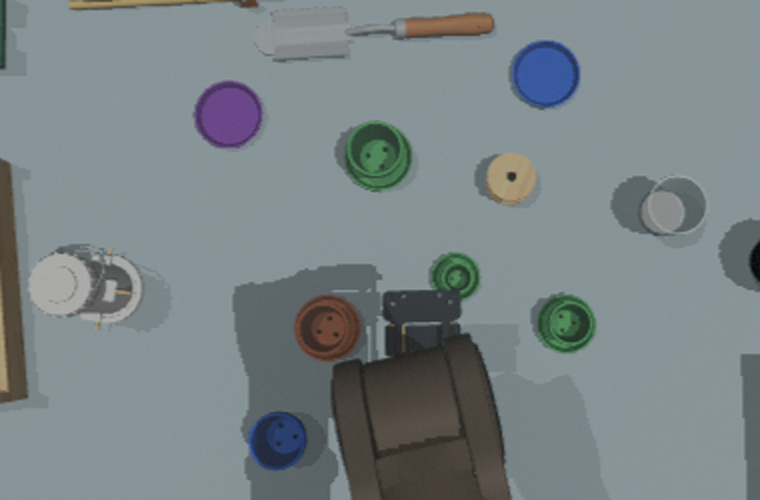

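Both views show all four pots upright and centred in their own saucers: large at (378,153), small at (456,276), medium at (567,322) and terracotta at (328,327) in the top crop. The tumbler, the feeder and the look-alikes have not moved, and the arm is clear.

```bash
python3 -c "
from cell import job; print(job.sign_off())"
```

```text
the job is handed in; nothing more can be done
None
```

All four pots are in their own saucers, upright and released, and I handed the job in at about 28 s on the robot clock; the final images showed them centred, but sign-off returned no verdict.

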